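# Bring the shade sample to the reading mark and hold the shade pen square on it

### The job

Slide the little steel sample pot by its handle across the board, without lifting or tipping it, from the grey ring until it stands wholly inside the blue ring, and let go of it. Then take the shade pen out of its holder and hold it square to the tilted white sample in the pot, its tip on the red target in the middle, pressed lightly so that the spring tip is about half way in. Finish while still holding the pen there for the reading, and do not disturb the beaker, the plaster model or the pin strip.

Things in the scene. Friction and masses are not known exactly. Their poses are not given: they have to be found in the camera images.
- pot: low round steel pot, 66 mm across, 24 mm high, about 0.45 kg, loose; origin at the centre of its underside, z up. A straight black handle, 12 mm thick (along y), runs along the pot's -x axis from x = -32 to -84 mm, from 11 to 31 mm above the board; grip it at about x = -60 mm, 26 mm up. It points roughly to the robot at the start
- sample: white ceramic disc, 34 mm across, fixed in the pot and tilted 0.35 rad (20 degrees) so that its face leans towards the handle; origin at the centre of its face, which is the red target (ring of 14 mm with a 3 mm dot), 26 mm above the pot's underside on the pot's axis; z points straight out of the face
- board: fixed flat grey board, 160 mm (x) by 290 mm (y), its top 10 mm above the bench (z = 0.010), on which the pot slides and both rings are painted; origin at the centre of its underside
- wait_ring: flat grey painted ring on the board, 95 mm across outside, 86 mm inside, where the pot stands at the start; origin at its centre
- read_ring: flat blue painted ring on the board, 95 mm across outside, 86 mm inside, where the pot must go; origin at its centre
- pen_holder: fixed white block 44 x 44 mm, 64 mm high, on a 50 mm square grey foot, with an upright round hole of 18.5 mm in the middle in which the pen hangs by its blue collar; origin at the centre of its underside
- pen: round shade pen, 134 mm long, 90 g; z runs from tip to cap, origin at the tip's end with the spring tip fully out. White barrel 16 mm thick to 58 mm, blue collar 26 mm thick at 58 to 62 mm (rests on the holder), dark rubber grip 20 mm thick at 62 to 124 mm, white cap. In the holder it stands upright, origin 9 mm above the bench; it must rise 60 mm to come out
- plunger (a joint): travel of the pen's spring tip in m: 0 fully out, 0.010 fully in; it takes 1 N to start and 4 N fully in (2.5 N half way)
- pen_tip (a point): the rounded end of the pen's spring tip (a black ball of 9 mm), the point that touches; moves with the spring tip
- beaker: clear beaker 78 mm across, 101 mm high, a bystander; origin at the centre of its underside
- plaster_model: plaster model of a lower jaw, 42 x 62 x 16 mm, a bystander; origin at the centre of its underside
- pin_strip: strip of small pins, 27 x 72 x 28 mm, a bystander; origin at the centre of its underside
Mind the look-alikes: they are no part of the job. What is shaped like the pen but turquoise is not meant.

How it is judged:
On the way, in this order (a step that is already met when the one before it is completed fails the run):
1. the pot stands wholly inside the blue ring, upright, at rest and let go of, the pen still in its holder (horizontal distance between pot and read_ring below 0.01 m and height (world z) of pot below 0.013 m and linear speed of pot below 0.01 m/s and contact force between the fingers and pot below 0.05 N and horizontal distance between pen and pen_holder below 0.01 m and height (world z) of pen below 0.015 m), for 0.2 s.
2. the pen is out of its holder, held in the gripper (height (world z) of pen above 0.071 m and contact force between the fingers and pen above 1 N), for 0.1 s.
At the end, for the whole second after the job is handed in: Pot flat inside the blue ring (centre within 10 mm), not touched by the fingers; the gripper still holds the pen at rest, tip within 5 mm of the red target's centre, within 8 degrees (0.14 rad) of square to the sample, spring tip pressed in 2 to 8.5 mm, 0.8 to 5 N (horizontal distance between pot and read_ring below 0.01 m and height (world z) of pot below 0.013 m and angle between pot's own z axis and vertical below 0.05 rad and contact force between the fingers and pot below 0.05 N and distance between pen_tip and sample below 0.005 m and z of pen in the frame of sample below 0.002 m and angle between the z axis of pen and the z axis of sample, either way round below 0.14 rad and value of joint plunger between 0.002 and 0.0085 m and contact force between pen and sample between 0.8 and 5 N and contact force between the fingers and pen above 1 N and linear speed of pen below 0.01 m/s and horizontal distance between pen and pen_holder above 0.05 m); the arm keeps its last pose, push and grip.
It fails at once if the pot is lifted off the board or tipped (height (world z) of pot above 0.016 m or angle between pot's own z axis and vertical above 0.15 rad).
It fails at once if the pen is pressed hard on the pot or the sample (contact force between pen and pot above 8 N).
It fails at once if the beaker, the plaster model or the pin strip is moved by more than 20 mm (distance of any of beaker, plaster_model, pin_strip from where it was at the start of the episode above 0.02 m).
It also fails if it takes over 51 s, if anything falls off the work surface, if the arm or the gripper's body presses on something with over 40 N, if the wrist force passes 120 N, or if a joint passes its speed limit or range.

### The arm

A 6-joint arm with a two-finger parallel gripper is mounted at the origin on a cart in front of the work surface, level with it; the furniture and walls round the work are solid. World frame = base frame: x ahead of the robot, y to its left, z up, the work surface at z = 0. Lengths are in m, angles in rad, forces in N, time in s.
With the tool pointing down it reaches from about 0.375 to 0.9 m from the base axis. Payload 3.1 kg.
Tool frame: the origin (TCP) lies between the finger pads; the fingertips stand manip.finger_overhang ahead of it and the grasp point (between the pads) lies 5 mm behind it (manip.finger_overhang is the distance from the TCP to the fingertips, in m); z points along the fingers, y is the line along which they close (so a half turn about z gives the same grasp; the last joint's range is limited). The gripper opens to 85 mm and grips with 20 to 120 N. Pads are 22 mm wide; open, the fingers measure 114 mm over their backs; the gripper's body (76 mm by 85 mm) begins 54 mm behind the grasp point. The pads swing forward as they close: fully open they stand 13 mm farther back than shut.
Start: joints at [0.978, 0.527, 1.433, -0, 1.181, -0.178], TCP at [0.252, 0.572, 0.245] pointing down, gripper open.
Joint ranges: [-3.08, 3.08], [-0.75, 2.2], [0.22, 2.44], [-1.43, 4.57], [0, 2.65], [-2.85, 2.85]. Speed limits (rad/s): [2.79, 2.79, 3.14, 3.14, 3.14, 3.14].

### API

Orientations are given as a unit quaternion [x, y, z, w].
In Python, from station import manip gives the robot as it stands.
- The arm moves only by the tool drive_tool, never from a script. Its argument "plan" is a list of rows, each a list of 7 numbers: the shift along the tool's x, y, z in m, then the turn, a rotation vector about the tool's x, y, z in degrees, then the opening, from -1 (shut) to 1 (fully open). In form: [[x, y, z, wx, wy, wz, gripper], ...]. A call has 1 to 10 rows; each row shifts and turns the commanded pose from where the row before left it, along the tool's axes as they then stand; what a row does not reach is not made up. A row lasts 1/10 s, in which the tool goes at most 50 mm and 8.59 degrees, less where a joint would pass 70% of its speed; a pose out of reach is approached as far as the arm can. A call is refused whole if a number of a shift passes 0.05 or a number of a turn 8.59, either way. A call with a gripper value outside its range is refused whole. The fingers move at their own pace and stop on an object; "newtons" is the grip in N (left out, the last holds). Time passes only in rows, so rows that do not move let the fingers close. It gives the time, the measured TCP pose, the force, the opening and the grip force at its end, in the units of the state.
- manip.sense(): the state, without advancing time (a new reading comes with each control period).
- manip.snapshot(name): name is "scene" or "top" or "wrist"; returns a dict with "image" (420x560x3 uint8, red, green, blue), "z_map" (420x560 float32, m along the optical axis (not along the pixel's ray), 0 where there is no reading), "fov_y" (degrees; the focal length in pixels is half the picture's height over the tangent of half this angle, whatever the lens; pixels are square), "cx", "cy" (the principal point, pixels), "extrinsics" (4x4, takes a point from camera to world coordinates); the wrist camera has in their place "mount" (4x4, takes a point from camera to tool coordinates, whose origin is the TCP and whose axes are the flange's). Camera axes: x right, y up, looking along -z (the intrinsics and any distortion apply to the point x, -y, -z); pixel columns grow to the right and rows downward; lengths in m; the calibration is good to about 2 mm. A picture is of the moment at which its call begins: read the wrist's pose just before it.
- manip.sign_off(): hands the job in; it is judged then, once.
The state is a dict: "t": time; "q": joint angles; "qd": joint speeds; "tau": joint torques, N m; "tcp_pos": TCP position; "tool_rot": TCP orientation; "force": force on the tool from outside, world axes, zero at the start; "ft_torque": the same for the moment, N m; "finger_gap": opening from 0.0 (shut) to 1.0 (fully open); "gripper_force": force on a finger pad.
Only numpy, scipy, OpenCV 4.12 (cv2) and the standard library are available. Lean on these libraries where they do the work, as an engineer would, in place of code of your own. Each camera call takes 0.05 s, during which the arm holds its last target. There are 200 camera calls.

## Working session

There is one attempt and no reset: what is moved stays moved. The work goes in short steps, Python scripts to look and compute and a tool call to move; the robot and the scene stay as the last step left them, time stands still between calls to the robot, and variables do not carry over. Pictures are saved under pics/ and viewed, at most 13 in all, crops included, and the job is handed in when it is done.

Besides the shell and the picture viewer there is one more tool, called as name(argument=value, ...), one argument or row to a line, values as JSON. drive_tool: Moves the arm, as the interface text tells. Its arguments: {"type":"object","properties":{"plan":{"type":"array"},"newtons":{"type":"number"}},"required":["plan"]}

```bash
ls; mkdir -p pics; cat > h.py <<'E'
import numpy as np, cv2
from scipy.spatial.transform import Rotation as R
from station import manip
def snap(n):
    s=manip.sense(); d=manip.snapshot(n)
    if n=="wrist":
        T=np.eye(4);T[:3,:3]=R.from_quat(s["tool_rot"]).as_matrix();T[:3,3]=s["tcp_pos"]
        d["extrinsics"]=T@np.array(d["mount"])
    d["f"]=210/np.tan(np.radians(d["fov_y"])/2); return d
def ray(d,u,v):
    E=np.array(d["extrinsics"]); r=E[:3,:3]@np.array([(u-d["cx"])/d["f"],-(v-d["cy"])/d["f"],-1]); return E[:3,3],r
def onz(d,u,v,z):
    o,r=ray(d,u,v); return o+r*(z-o[2])/r[2]
def pt(d,u,v):
    o,r=ray(d,u,v); return o+r*d["z_map"][int(round(v)),int(round(u))]
def save(d,n,crop=None,k=1):
    im=d["image"][:,:,::-1]
    if crop: a,b,c,e=crop; im=im[b:e,a:c]
    cv2.imwrite("pics/"+n,cv2.resize(im,None,fx=k,fy=k,interpolation=cv2.INTER_CUBIC))
E
python3 - <<'E'
from h import *
print(manip.finger_overhang); s=manip.sense(); print({k:np.round(v,3) for k,v in s.items()})
import pickle
for n in("scene","top","wrist"):
    d=snap(n); pickle.dump(d,open(n+".pkl","wb")); print(n,{k:np.round(v,3).tolist() for k,v in d.items() if k not in("image","z_map")}, [k for k in d])
    save(d,n+"0.png",k=1.4 if n!="wrist" else 1)
E
```

```text
pics
0.014
{'t': np.float64(0.0), 'q': array([ 0.978,  0.529,  1.434,  0.   ,  1.181, -0.179]), 'qd': array([ 0.002, -0.   , -0.   ,  0.   ,  0.   , -0.001]), 'tau': array([-0.0000e+00, -4.4236e+01, -1.7803e+01, -0.0000e+00,  8.0000e-03,
       -0.0000e+00]), 'tcp_pos': array([0.251, 0.571, 0.244]), 'tool_rot': array([ 0.206,  0.979, -0.001, -0.   ]), 'force': array([-0.109, -0.692, -0.297]), 'ft_torque': array([-0.016, -0.009,  0.036]), 'gripper_force': np.float64(0.0), 'finger_gap': np.float64(0.996)}
scene {'fov_y': 48.154, 'cx': 280.832, 'cy': 204.513, 'extrinsics': [[0.902, 0.198, -0.384, 0.236], [-0.432, 0.371, -0.822, -0.464], [-0.02, 0.907, 0.42, 0.428], [0.0, 0.0, 0.0, 1.0]], 'f': 469.967} ['image', 'z_map', 'fov_y', 'cx', 'cy', 'extrinsics', 'f']
top {'fov_y': 48.556, 'cx': 281.199, 'cy': 201.325, 'extrinsics': [[-0.012, 0.989, -0.145, 0.456], [-1.0, -0.01, 0.011, 0.223], [0.009, 0.145, 0.989, 0.91], [0.0, 0.0, 0.0, 1.0]], 'f': 465.579} ['image', 'z_map', 'fov_y', 'cx', 'cy', 'extrinsics', 'f']
wrist {'fov_y': 63.015, 'cx': 282.372, 'cy': 211.458, 'mount': [[0.0, 0.948, 0.318, 0.082], [1.0, 0.0, -0.001, 0.001], [-0.001, 0.318, -0.948, -0.128], [0.0, 0.0, 0.0, 1.0]], 'extrinsics': [[0.403, -0.868, -0.291, 0.177], [0.915, 0.382, 0.129, 0.605], [-0.001, -0.318, 0.948, 0.373], [0.0, 0.0, 0.0, 1.0]], 'f': 342.587} ['image', 'z_map', 'fov_y', 'cx', 'cy', 'mount', 'extrinsics', 'f']
```

View pics/top0.png

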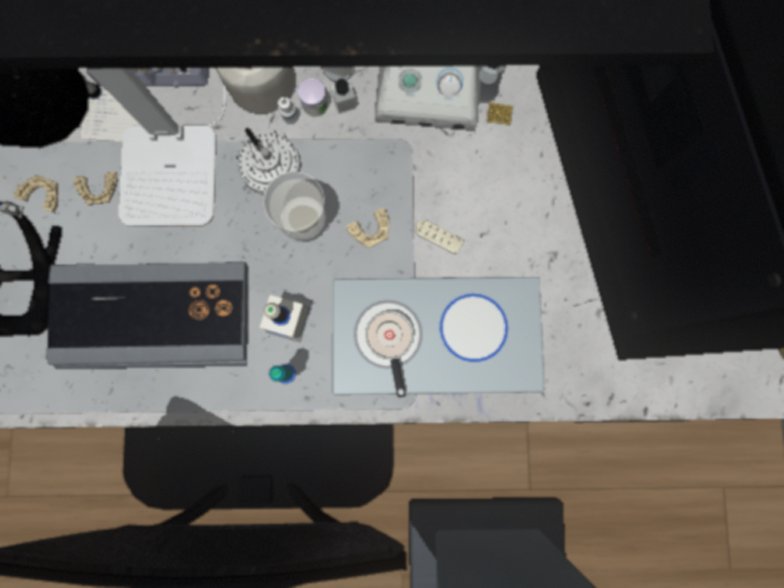

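View pics/scene0.png

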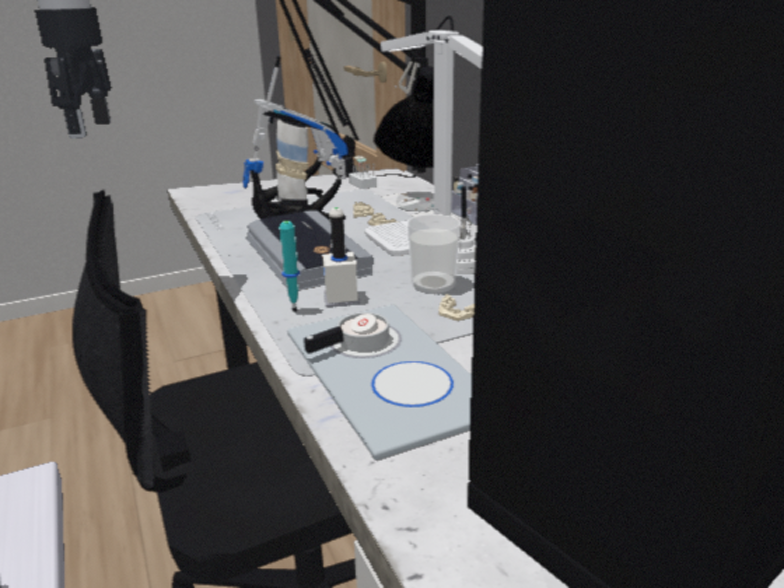

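Scene: top (1.4x px) shows pot (390,333) with handle towards (400,393), blue ring (474,327), pen with dark grip in white holder (275,313), turquoise look-alike (281,373), beaker (297,208), plaster model (370,230), pin strip (440,235). Candidates for the pen: (275,313) dark grip with white cap = the pen; (281,373) turquoise = decoy. Measure now.

```bash
python3 - <<'E'
from h import *
import pickle
d=pickle.load(open("top.pkl","rb")); hsv=cv2.cvtColor(d["image"],cv2.COLOR_RGB2HSV).astype(int); H,S,V=hsv[...,0],hsv[...,1],hsv[...,2]
def comps(m,lo=4,box=(170,190,400,290)):
    mm=np.zeros_like(m,np.uint8); a,b,c,e=box; mm[b:e,a:c]=m[b:e,a:c]
    n,l,st,ce=cv2.connectedComponentsWithStats(mm); return [(st[i].tolist(),ce[i].round(1)) for i in range(1,n) if st[i][4]>=lo],l
m=(H>105)&(H<130)&(S>120)&(V>60); c,l=comps(m,box=(300,200,400,290)); print("blue",c)
ys,xs=np.nonzero(l); e=cv2.fitEllipse(cv2.convexHull(np.c_[xs,ys].astype(np.float32))); print(e, onz(d,*e[0],.010))
P=np.array([onz(d,x,y,.010) for x,y in zip(xs,ys)]);cc,r=cv2.minEnclosingCircle(P[:,:2].astype(np.float32)); print("blue circle",cc,r)
m=((H<8)|(H>170))&(S>90)&(V>100); c,l=comps(m,box=(250,210,310,270)); print("red",c)
for st,ce in c: print(onz(d,*ce,.036), pt(d,*ce))
m=(V<60); c,l=comps(m,box=(270,240,300,290)); print("handle",c)
ys,xs=np.nonzero(l==1); P=np.array([onz(d,x,y,.041) for x,y in zip(xs,ys)]);ct=P.mean(0);u,s,vt=np.linalg.svd((P-ct)[:,:2]);print(ct,vt[0],(P-ct)[:,:2]@vt[0] @[0]*0 if 0 else (((P-ct)[:,:2]@vt[0]).min(),((P-ct)[:,:2]@vt[0]).max()))
# grey ring/pot wall via z
Z=d["z_map"]; ys,xs=np.mgrid[0:420,0:560]; E=np.array(d["extrinsics"]); f=d["f"]
C=np.stack([(xs-d["cx"])/f*Z,-(ys-d["cy"])/f*Z,-Z],-1); W=C@E[:3,:3].T+E[:3,3]; np.save("W.npy",W)
def reg(n,x0,x1,y0,y1,z0,z1):
    k=(W[...,0]>x0)&(W[...,0]<x1)&(W[...,1]>y0)&(W[...,1]<y1)&(W[...,2]>z0)&(W[...,2]<z1)
    p=W[k]; print(n,len(p),p.min(0).round(3),p.max(0).round(3),p.mean(0).round(3)) if len(p) else print(n,0)
for y,x in((238,275),(223,196),(227,202),(267,201),(222,195),(148,212),(165,265),(169,314),(30,350)): print((x,y),W[y,x].round(3),d["image"][y,x])
save(d,"topc.png",(160,190,400,290),3)
E
```

```text
blue [([331, 210, 9, 2, 9], array([335. , 210.4])), ([318, 212, 12, 10, 15], array([322.9, 216. ])), ([346, 212, 12, 9, 13], array([351.5, 215.2])), ([315, 228, 1, 4, 4], array([315. , 229.5])), ([315, 234, 1, 4, 4], array([315. , 235.5])), ([348, 234, 14, 22, 24], array([356.9, 245.2])), ([318, 245, 10, 10, 13], array([322., 250.])), ([329, 255, 5, 2, 5], array([331. , 255.8])), ([335, 256, 12, 2, 12], array([340.5, 256.8]))]
((338.0481872558594, 233.67941284179688), (46.916656494140625, 47.77351379394531), 142.87673950195312) [0.52290415 0.10331294 0.01      ]
blue circle (0.523222029209137, 0.10346367210149765) 0.04626326262950897
red [([275, 236, 7, 6, 13], array([278.5, 238.1]))]
[0.51388473 0.21881939 0.036     ] [0.51374658 0.21882827 0.03807819]
handle [([283, 258, 2, 5, 5], array([283.6, 260. ]))]
[0.47291817 0.209828   0.041     ] [-0.95843272 -0.28531863] (np.float64(-0.003841180002232396), np.float64(0.003729152782369375))
(275, 238) [0.514 0.225 0.041] [208 139 133]
(196, 223) [0.533 0.355 0.144] [182 181 169]
(202, 227) [0.531 0.352 0.099] [41 41 42]
(201, 267) [0.461 0.347 0.137] [ 34 117 115]
(195, 222) [0.535 0.357 0.143] [191 205 183]
(212, 148) [0.677 0.339 0.081] [171 168 157]
(265, 165) [0.662 0.244 0.002] [165 168 169]
(314, 169) [0.652 0.147 0.006] [209 205 182]
(350, 30) [0.679 0.151 0.499] [33 34 33]
```

View pics/topc.png

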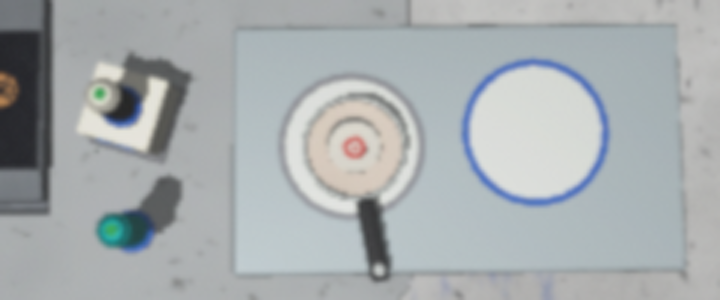

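```bash
cat >> h.py <<'E'
def delta(pos,Rt):
    """rows needed: total shift in the current tool frame, rotvec (deg) in tool frame, from measured pose"""
    s=manip.sense(); R0=R.from_quat(s["tool_rot"])
    return R0.inv().apply(np.array(pos)-s["tcp_pos"]).round(4),(R0.inv()*Rt).as_rotvec(degrees=True).round(2)
def down(phi):  # tool pointing down, tool x along heading phi (rad)
    x=np.array([np.cos(phi),np.sin(phi),0]);z=np.array([0,0,-1.]); return R.from_matrix(np.c_[x,np.cross(z,x),z])
E
python3 - <<'E'
from h import *
import pickle
d=pickle.load(open("top.pkl","rb"));W=np.load("W.npy")
a=onz(d,286.3,280.7,.041);b=onz(d,282.3,256.7,.041);o=onz(d,278.5,238.1,.036)
print(a,b,o,np.degrees(np.arctan2(*(a-o)[1::-1])),np.degrees(np.arctan2(*(b-o)[1::-1])),np.hypot(*(a-o)[:2]))
print("pen cap",onz(d,193.3,221.3,.143))
s=pickle.load(open("scene.pkl","rb"))
for row in (60,120,200,240,260): print(row,[W[row,c].round(2).tolist() for c in (400,440,480,540)])
p=a-o;phi=np.arctan2(p[1],p[0]); print(phi)
g=o+ .060*p/np.hypot(*p[:2]); g[2]=.20; print(g,delta(g,down(phi)))
E
```

```text
[0.43504844 0.20532224 0.041     ] [0.47901668 0.21216376 0.041     ] [0.51388473 0.21881939 0.036     ] -170.28487835058388 -169.1933508627446 0.07998333629579582
pen cap [0.53603619 0.35971081 0.143     ]
60 [[0.84, -0.01, 0.1], [0.76, -0.03, 0.25], [0.72, -0.04, 0.36], [0.67, -0.05, 0.46]]
120 [[0.75, -0.03, 0.0], [0.69, -0.04, 0.19], [0.65, -0.05, 0.31], [0.61, -0.06, 0.43]]
200 [[0.59, -0.02, -0.0], [0.58, -0.07, 0.09], [0.55, -0.07, 0.24], [0.53, -0.08, 0.39]]
240 [[0.51, -0.02, -0.0], [0.51, -0.09, 0.04], [0.5, -0.09, 0.2], [0.49, -0.09, 0.36]]
260 [[0.47, -0.02, -0.0], [0.47, -0.09, 0.0], [0.47, -0.17, -0.0], [0.47, -0.29, 0.0]]
-2.9720317935756997
[0.45474519 0.20869442 0.2       ] (array([-0.3322, -0.2501,  0.0449]), array([ -0.09,  -0.05, -33.48]))
```

drive_tool(
  plan=[
    [-0.0332,-0.025,0,0,0,0,1],
    [-0.0332,-0.025,0,0,0,0,1],
    [-0.0332,-0.025,0,0,0,0,1],
    [-0.0332,-0.025,0,0,0,0,1],
    [-0.0332,-0.025,0,0,0,0,1],
    [-0.0332,-0.025,0,0,0,0,1],
    [-0.0332,-0.025,0,0,0,0,1],
    [-0.0332,-0.025,0,0,0,0,1],
    [-0.0332,-0.025,0,0,0,0,1],
    [-0.0332,-0.025,0,0,0,0,1],
  ],
)

```text
t: 1.15
tcp_pos: [0.4554, 0.2078, 0.2452]
tool_rot: [0.206, 0.979, -0.0, -0.0]
force: [0.4, -0.3, 0.3]
finger_gap: 1.004
gripper_force: 0.0
```

drive_tool(
  plan=[
    [0,0,0,0,0,-6.7,1],
    [0,0,0,0,0,-6.7,1],
    [0,0,0,0,0,-6.7,1],
    [0,0,0,0,0,-6.7,1],
    [0,0,0,0,0,-6.7,1],
    [0,0,0,0,0,0,1],
  ],
)

```text
t: 1.75
tcp_pos: [0.4548, 0.2093, 0.2451]
tool_rot: [-0.085, 0.996, -0.0, -0.0]
force: [-1.1, -0.2, 1.1]
finger_gap: 1.002
gripper_force: 0.0
```

```bash
python3 - <<'E'
from h import *
import pickle
d=snap("wrist"); pickle.dump(d,open("w1.pkl","wb")); save(d,"w1.png",k=1.3)
s=manip.sense(); print(s["tcp_pos"],s["q"].round(2)); print(delta([.4547,.2087,.2],down(-2.972)))
E
```

```text
[0.45478826 0.20933593 0.24517   ] [ 0.21  0.36  1.74 -0.    1.04 -1.53]
(array([ 0.0002, -0.0006,  0.0452]), array([-0.  , -0.02, -0.12]))
```

View pics/w1.png

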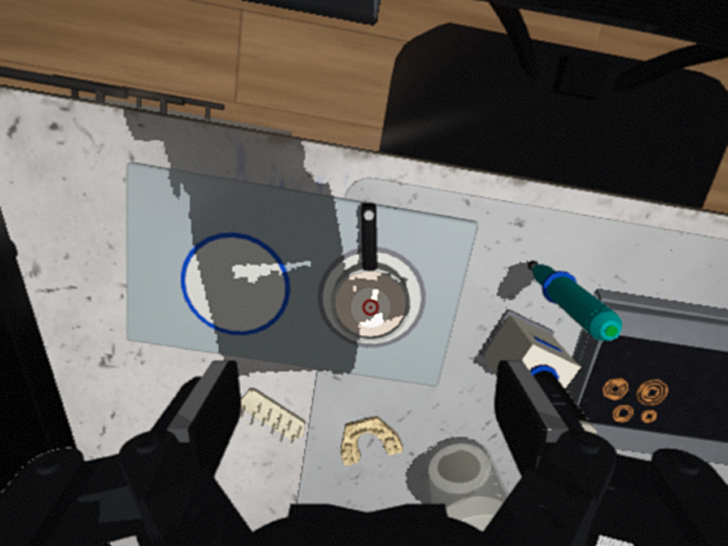

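Wrist view (1.3x px): handle top from (369,205) to (370,268), red target (370,307), blue ring centre (235,284). Pen (540,373) in holder; turquoise decoy at (580,300).

```bash
python3 - <<'E'
from h import *
import pickle
d=pickle.load(open("w1.pkl","rb")); I=d["image"]; hsv=cv2.cvtColor(I,cv2.COLOR_RGB2HSV).astype(int);H,S,V=hsv[...,0],hsv[...,1],hsv[...,2]
m=np.zeros(V.shape,np.uint8); m[157:206,270:298]=V[157:206,270:298]<60
mid=[(r,np.nonzero(m[r])[0].mean(),m[r].sum()) for r in range(162,202) if m[r].any()]
A=np.array(mid); print(A[::6].round(1)); k=np.polyfit(A[:,0],A[:,1],1)
e0=onz(d,np.polyval(k,162),162,.041);e1=onz(d,np.polyval(k,200),200,.041)
print(e0,e1,np.degrees(np.arctan2(*(e0-e1)[1::-1])))
m=((H<8)|(H>170))&(S>110)&(V>60); m[:220]=0;m[250:]=0;m[:,:265]=0;m[:,305:]=0
ys,xs=np.nonzero(m);u,v=(xs.min()+xs.max())/2,(ys.min()+ys.max())/2;print(u,v,onz(d,u,v,.036))
m=(H>105)&(H<130)&(S>120)&(V>60);m[:170]=0;m[262:]=0;m[:,:130]=0;m[:,230:]=0
ys,xs=np.nonzero(m);P=np.array([onz(d,x,y,.01)[:2] for x,y in zip(xs,ys)],np.float32);print("blue",cv2.minEnclosingCircle(P))
E
```

```text
[[162.  281.5   6. ]
 [168.  283.    4. ]
 [174.  283.   11. ]
 [180.  283.   11. ]
 [186.  283.   11. ]
 [192.  282.5  14. ]
 [198.  283.5  12. ]]
[0.43446175 0.20591124 0.041     ] [0.47230636 0.21425178 0.041     ] -167.5713116496789
285.0 236.0 [0.5129403  0.22271296 0.036     ]
blue ((0.5235880017280579, 0.10537845641374588), 0.047554198652505875)
```

drive_tool(
  plan=[
    [0,0,0.03,0,0,-1.6,1],
    [0,0,0.04,0,0,0,1],
    [0,0,0.04,0,0,0,1],
    [0,0,0.04,0,0,0,1],
    [0,0,0.03,0,0,0,1],
    [0,0,0.02,0,0,0,1],
    [0,0,0.013,0,0,0,1],
    [0,0,0,0,0,0,1],
  ],
)

```text
t: 2.6
tcp_pos: [0.4542, 0.2092, 0.0309]
tool_rot: [-0.098, 0.995, -0.0, -0.002]
force: [-0.0, -0.4, 1.2]
finger_gap: 1.005
gripper_force: 0.0
```

drive_tool(
  plan=[
    [0,0,0,0,0,0,-0.3],
    [0,0,0,0,0,0,-0.5],
    [0,0,0,0,0,0,-0.7],
    [0,0,0,0,0,0,-1],
    [0,0,0,0,0,0,-1],
    [0,0,0,0,0,0,-1],
    [0,0,0,0,0,0,-1],
    [0,0,0,0,0,0,-1],
  ],
  newtons=25,
)

```text
t: 3.4
tcp_pos: [0.4552, 0.2096, 0.0329]
tool_rot: [-0.099, 0.995, 0.0, 0.0]
force: [-1.1, -0.1, 6.9]
finger_gap: 0.133
gripper_force: 29.9
```

```bash
python3 - <<'E'
from h import *
s=manip.sense(); print({k:np.round(s[k],4) for k in("t","tcp_pos","force","finger_gap","gripper_force")})
d=snap("wrist"); I=d["image"]; save(d,"w2.png")
E
```

```text
{'t': np.float64(3.4), 'tcp_pos': array([0.4552, 0.2096, 0.0329]), 'force': array([-1.0573, -0.1452,  6.8857]), 'finger_gap': np.float64(0.1331), 'gripper_force': np.float64(29.9123)}
```

View pics/w2.png

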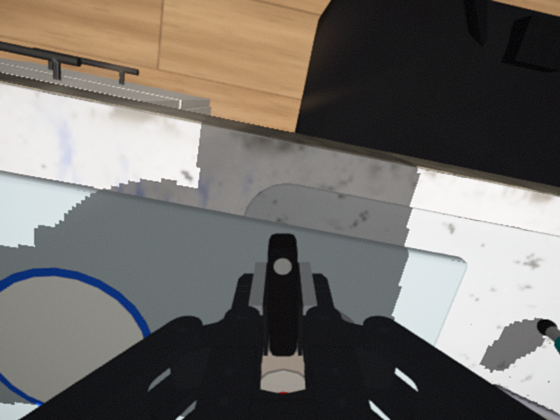

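drive_tool(
  plan=[
    [0,0,-0.0015,0,0,0,-1],
    [0.0007,-0.005,0,0,0,0,-1],
    [0.0007,-0.006,0,0,0,0,-1],
    [0.0007,-0.006,0,0,0,0,-1],
    [0.0007,-0.006,0,0,0,0,-1],
    [0.0007,-0.006,0,0,0,0,-1],
    [0.0007,-0.006,0,0,0,0,-1],
    [0.0007,-0.006,0,0,0,0,-1],
    [0.0007,-0.006,0,0,0,0,-1],
    [0.0007,-0.006,0,0,0,0,-1],
  ],
)

```text
t: 4.45
tcp_pos: [0.4591, 0.1556, 0.0337]
tool_rot: [-0.099, 0.995, -0.0, -0.0]
force: [0.4, 0.6, -4.8]
finger_gap: 0.136
gripper_force: 28.4
```

drive_tool(
  plan=[
    [0.0007,-0.006,0,0,0,0,-1],
    [0.0007,-0.006,0,0,0,0,-1],
    [0.0007,-0.006,0,0,0,0,-1],
    [0.0007,-0.006,0,0,0,0,-1],
    [0.0007,-0.006,0,0,0,0,-1],
    [0.0007,-0.006,0,0,0,0,-1],
    [0.0007,-0.006,0,0,0,0,-1],
    [0.0007,-0.006,0,0,0,0,-1],
    [0.0007,-0.006,0,0,0,0,-1],
    [0.0007,-0.006,0,0,0,0,-1],
  ],
)

```text
t: 5.45
tcp_pos: [0.4642, 0.0955, 0.0338]
tool_rot: [-0.099, 0.995, -0.0, 0.0]
force: [0.0, 0.3, -4.3]
finger_gap: 0.137
gripper_force: 28.3
```

drive_tool(
  plan=[
    [0,-0.003,0,0,0,0,-1],
    [0,0,0,0,0,0,-1],
    [0,0,0,0,0,0,-1],
    [0,0,0,0,0,0,-1],
  ],
)

```text
t: 5.85
tcp_pos: [0.4647, 0.0932, 0.0338]
tool_rot: [-0.099, 0.995, 0.0, 0.0]
force: [0.1, 0.1, -5.2]
finger_gap: 0.136
gripper_force: 28.3
```

```bash
python3 - <<'E'
from h import *
import pickle
d=snap("top"); pickle.dump(d,open("top2.pkl","wb")); save(d,"top2c.png",(160,190,400,290),3)
E
```

```text
(no output)
```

View pics/top2c.png

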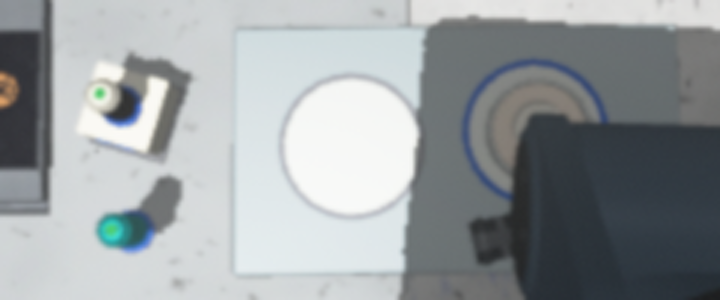

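Pot stands in blue ring at (537,125), ring centre (535,131); arm covers the rest. Lower slightly and release.

drive_tool(
  plan=[
    [0,0,0.0008,0,0,0,-1],
    [0,0,0,0,0,0,-0.6],
    [0,0,0,0,0,0,-0.4],
    [0,0,0,0,0,0,0],
    [0,0,0,0,0,0,0.2],
    [0,0,0,0,0,0,0.2],
    [0,0,0,0,0,0,0.2],
    [0,0,0,0,0,0,0.2],
  ],
)

```text
t: 6.7
tcp_pos: [0.4647, 0.093, 0.033]
tool_rot: [-0.099, 0.995, -0.0, 0.0]
force: [-0.3, 0.1, -0.7]
finger_gap: 0.599
gripper_force: 0.0
```

drive_tool(
  plan=[
    [0,0,-0.02,0,0,0,0.2],
    [0,0,-0.04,0,0,0,0.2],
    [0,0,-0.04,0,0,0,0.2],
    [0,0,-0.04,0,0,0,0.5],
    [0,0,-0.04,0,0,0,1],
    [0,0,-0.02,0,0,0,1],
    [0,0,0,0,0,0,1],
  ],
)

```text
t: 7.4
tcp_pos: [0.4666, 0.0931, 0.2362]
tool_rot: [-0.099, 0.995, -0.001, 0.004]
force: [0.7, 0.6, 0.6]
finger_gap: 1.003
gripper_force: 0.0
```

```bash
python3 - <<'E'
from h import *
import pickle
d=snap("wrist"); pickle.dump(d,open("w3.pkl","wb")); save(d,"w3.png",k=1.3)
t=snap("top"); pickle.dump(t,open("top3.pkl","wb"))
for n,d,b in(("w",d,(150,330,250,330)),):
    I=d["image"];hsv=cv2.cvtColor(I,cv2.COLOR_RGB2HSV).astype(int);H,S,V=hsv[...,0],hsv[...,1],hsv[...,2]
    m=(((H<8)|(H>170))&(S>110)&(V>50)).astype(np.uint8); m[300:]=0;m[:150]=0
    nn,l,st,ce=cv2.connectedComponentsWithStats(m)
    for i in range(1,nn):
        if st[i][4]>12: print(st[i],onz(d,*(st[i][:2]+(st[i][2:4]-1)/2),.036))
    m=(H>105)&(H<130)&(S>120)&(V>40);m[:150]=0;m[290:]=0;m[:,:200]=0;m[:,370:]=0
    ys,xs=np.nonzero(m);P=np.array([onz(d,x,y,.01)[:2] for x,y in zip(xs,ys)],np.float32);print("blue",cv2.minEnclosingCircle(P))
s=manip.sense();print(s["tcp_pos"],s["force"])
E
```

```text
[277 229  14  14  82] [0.52231437 0.10565395 0.036     ]
blue ((0.523475170135498, 0.10540810972452164), 0.04750388115644455)
[0.46430771 0.0930516  0.2330335 ] [-0.01164961 -1.19993819 -0.42007809]
```

View pics/w3.png

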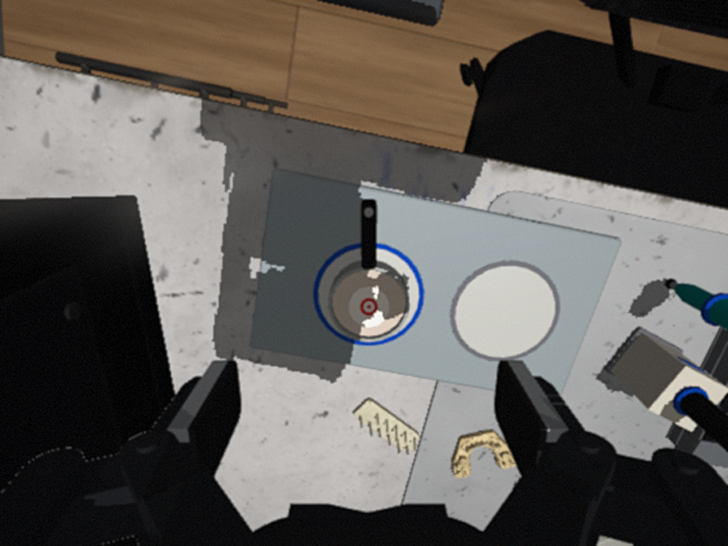

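Pot is in the blue ring (370,307 vs ring (369,295) in 1.3x px; the difference is height parallax). Now to the pen.

drive_tool(
  plan=[
    [-0.0092,0.0321,-0.002,0,0,0,1],
    [-0.0092,0.0321,-0.002,0,0,0,1],
    [-0.0092,0.0321,-0.002,0,0,0,1],
    [-0.0092,0.0321,-0.002,0,0,0,1],
    [-0.0092,0.0321,-0.002,0,0,0,1],
    [-0.0092,0.0321,-0.002,0,0,0,1],
    [-0.0092,0.0321,-0.002,0,0,0,1],
    [-0.0092,0.0321,-0.002,0,0,0,1],
    [0,0,0,0,0,0,1],
    [0,0,0,0,0,0,1],
  ],
)

```text
t: 8.5
tcp_pos: [0.4852, 0.3592, 0.2466]
tool_rot: [-0.1, 0.995, -0.001, -0.002]
force: [-0.7, 0.1, 0.4]
finger_gap: 1.004
gripper_force: 0.0
```

```bash
python3 - <<'E'
from h import *
import pickle
d=snap("wrist"); pickle.dump(d,open("w4.pkl","wb")); save(d,"w4.png",k=1.3)
s=manip.sense();print(s["tcp_pos"],s["force"])
E
```

```text
[0.48524844 0.35849067 0.2468952 ] [ 0.59811802 -0.52842532  0.56863256]
```

View pics/w4.png

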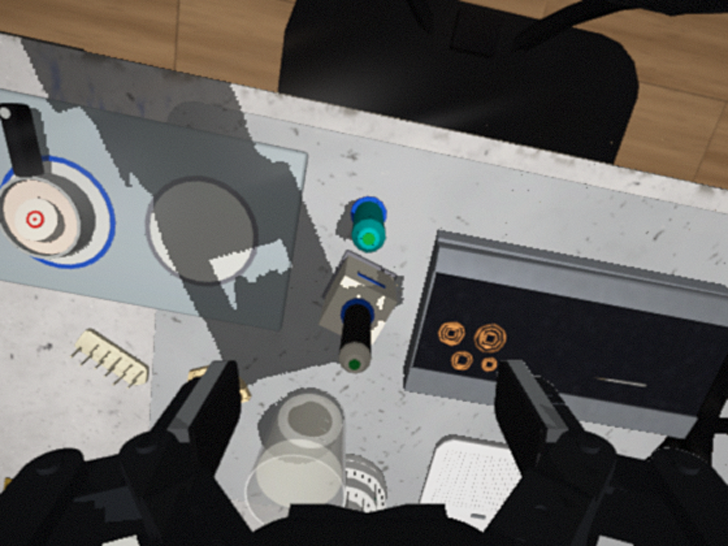

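The pen's cap is at (354,363) with its collar at (358,312) on the white holder; decoy at (368,235) is to be left.

```bash
python3 - <<'E'
from h import *
import pickle
d=pickle.load(open("w4.pkl","rb")); 
print("cap",onz(d,272.3,279.2,.143),"collar",onz(d,275.2,239.5,.071))
Z=d["z_map"]
# cap points from depth
pts=np.array([pt(d,u,v) for v in range(262,292) for u in range(258,290)]); k=(pts[:,2]>.125)&(pts[:,2]<.16); print(k.sum(),pts[k].min(0),pts[k].max(0),pts[k].mean(0))
p=pts[k]; t=p[p[:,2]>p[:,2].max()-.006]; print((t.min(0)+t.max(0))/2,len(t))
pts=np.array([pt(d,u,v) for v in range(222,285) for u in range(258,292)])
for z in(.08,.09,.1,.11,.12): q=pts[abs(pts[:,2]-z)<.005]; print(z,len(q),q.min(0).round(4),q.max(0).round(4))
t=pickle.load(open("top.pkl","rb")); print("two-view y")
o1,r1=ray(d,272.3,279.2);o2,r2=ray(t,193.3,221.3)
A=np.c_[r1,-r2];x=np.linalg.lstsq(A,o2-o1,rcond=None)[0];print(o1+r1*x[0],o2+r2*x[1])
print(delta([.535,.3615,.16],down(np.radians(-168.7))))
E
```

```text
cap [0.53643806 0.36219991 0.143     ] collar [0.53404532 0.36239002 0.071     ]
553 [0.52666267 0.35264076 0.12523573] [0.54508925 0.37177757 0.14531812] [0.53336766 0.36190627 0.1393957 ]
[0.53583338 0.36241934 0.14232564] 331
0.08 87 [0.5268 0.3526 0.0754] [0.5379 0.3722 0.0849]
0.09 95 [0.5269 0.3527 0.085 ] [0.5355 0.3721 0.095 ]
0.1 98 [0.5267 0.3527 0.0957] [0.5384 0.3719 0.105 ]
0.11 113 [0.5266 0.3526 0.105 ] [0.5387 0.3719 0.115 ]
0.12 118 [0.5267 0.3526 0.1152] [0.5385 0.3719 0.125 ]
two-view y
[0.53664838 0.36222904 0.1426255 ] [0.53612536 0.35986319 0.14214776]
(array([-0.0497, -0.0067,  0.0867]), array([-0.09, -0.25,  0.06]))
```

drive_tool(
  plan=[
    [-0.0255,-0.0033,0,0,0,0,1],
    [-0.0255,-0.0033,0,0,0,0,1],
    [0,0,0.03,0,0,0,1],
    [0,0,0.04,0,0,0,1],
    [0,0,0.04,0,0,0,1],
    [0,0,0.03,0,0,0,1],
    [0,0,0.011,0,0,0,1],
    [0,0,0,0,0,0,1],
    [0,0,0,0,0,0,1],
  ],
)

```text
t: 9.45
tcp_pos: [0.5386, 0.3626, 0.0991]
tool_rot: [-0.098, 0.995, 0.0, 0.001]
force: [-0.5, 0.2, 0.5]
finger_gap: 1.003
gripper_force: 0.0
```

drive_tool(
  plan=[
    [0,0,0,0,0,0,0.2],
    [0,0,0,0,0,0,-0.2],
    [0,0,0,0,0,0,-0.5],
    [0,0,0,0,0,0,-1],
    [0,0,0,0,0,0,-1],
    [0,0,0,0,0,0,-1],
    [0,0,0,0,0,0,-1],
    [0,0,0,0,0,0,-1],
  ],
  newtons=40,
)

```text
t: 10.25
tcp_pos: [0.5379, 0.363, 0.0986]
tool_rot: [-0.099, 0.995, 0.0, 0.0]
force: [-1.8, -1.1, 4.9]
finger_gap: 0.227
gripper_force: 39.1
```

drive_tool(
  plan=[
    [0,0,-0.01,0,0,0,-1],
    [0,0,-0.02,0,0,0,-1],
    [0,0,-0.02,0,0,0,-1],
    [0,0,-0.02,0,0,0,-1],
    [0,0,-0.02,0,0,0,-1],
    [0,0,-0.02,0,0,0,-1],
    [0,0,-0.02,0,0,0,-1],
    [0,0,0,0,0,0,-1],
    [0,0,0,0,0,0,-1],
  ],
)

```text
t: 11.15
tcp_pos: [0.5374, 0.3627, 0.2278]
tool_rot: [-0.099, 0.995, -0.0, -0.0]
force: [-0.3, -0.0, -2.2]
finger_gap: 0.227
gripper_force: 39.1
```

```bash
python3 - <<'E'
from h import *
import pickle
d=snap("scene"); pickle.dump(d,open("s5.pkl","wb"))
w=snap("wrist"); pickle.dump(w,open("w5.pkl","wb"))
im=np.hstack([cv2.resize(d["image"][90:320,150:370],None,fx=1.8,fy=1.8),cv2.resize(w["image"],None,fx=.985,fy=.985)[:414,150:550]])
cv2.imwrite("pics/c5.png",im[:,:,::-1]); print(im.shape)
s=manip.sense();print(s["tcp_pos"],s["force"],s["q"].round(2))
E
```

```text
(414, 796, 3)
[0.5367642  0.36240088 0.22644031] [-0.31898506 -0.26001897 -1.60385271] [ 0.42  0.58  1.39 -0.    1.18 -1.35]
```

View pics/c5.png

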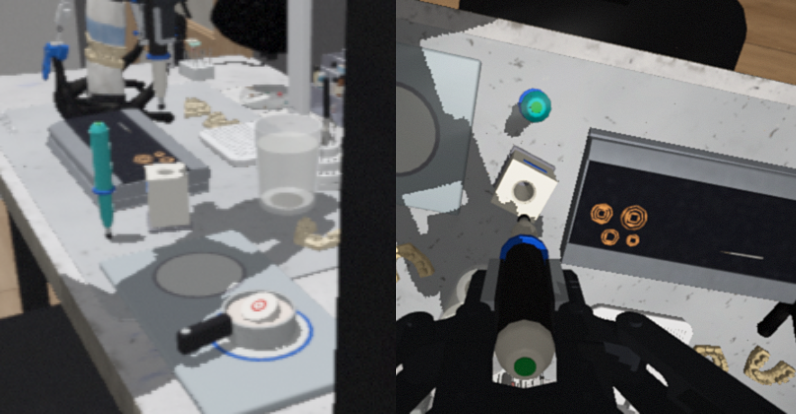

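```bash
python3 - <<'E'
from h import *
import pickle
w=pickle.load(open("w5.pkl","rb")); M=np.array(w["mount"])
def tool(u,v,z):
    r=M[:3,:3]@np.array([(u-w["cx"])/w["f"],-(v-w["cy"])/w["f"],-1]); return M[:3,3]+r*(z-M[2,3])/r[2]
print("tip",tool(283.2,220.3,.085),"cap",tool(283.8,371.6,-.0444))
I=w["image"].astype(int); V=I.max(2)
print("px bright col slice, rows 212-262 at col 283:",V[212:262,283]); 
for r in (216,220,224,230,250): print(r,V[r,268:300])
# depth along pen in tool frame
for r in(220,230,240,265,275,285,300,330):
    z=w["z_map"][r,283]; rr=M[:3,:3]@np.array([(283-w["cx"])/w["f"],-(r-w["cy"])/w["f"],-1]); print(r,(M[:3,3]+rr*z).round(4))
E
```

```text
tip [0.0033276  0.00116319 0.085     ] cap [ 0.00112605  0.00110055 -0.0444    ]
px bright col slice, rows 212-262 at col 283: [240 238 240 244 242 127  18   6  29  58  72  88  99 108 108 111 113 106
  95  89  91  89  92  90  93  84  65  94 166 212 205 198 204 192 109  29
  17  14  17  16  11  14  13  13  14   6  15  11  13   8]
216 [ 85  87  97 104 112 113 110 111 171 241 246 242 242 242 241 242 241 243
 242 241 240 239 239 239 239 239 239 239 240 237 211 190]
220 [ 87  86  83  82  84  83  83  81  57  24   7  11  19  27  31  29  22  10
  32 112 180 168 152 151 155 190 241 233 156  85  74  76]
224 [ 84  84  85  83  86  84  75  49  33  57  85  90  93 100 100  99  99  97
  83  50  56 106 120 119 112  99  83  79  82  84  81  79]
230 [ 82  81  83  83  83  87  86  89  90  88  87  87  88  95  93  95  95  95
  95  94  99 113 113 111 105  93  82  81  84  82  78  81]
250 [ 87  74  49  19  11  12  10  15   6  11  11  14   9  14  12  17  11  12
  15  14  13  12  14  14  17  67 139 184 202 201 200 199]
220 [0.004  0.001  0.0837]
230 [0.009  0.001  0.0534]
240 [0.0139 0.0009 0.0277]
265 [0.0111 0.0009 0.0066]
275 [ 0.0115  0.0009 -0.0031]
285 [ 0.0108  0.0009 -0.0097]
300 [ 0.0118  0.0009 -0.0218]
330 [ 0.0107  0.0009 -0.037 ]
```

```bash
cat >> h.py <<'E'
h=np.array([-.980,-.197,0]); h/=np.linalg.norm(h)
n=np.array([0,0,np.cos(.35)])+np.sin(.35)*h
zt=-n; yt=np.cross([0,0,-1.],h); Rf=R.from_matrix(np.c_[np.cross(yt,zt),yt,zt])
T=np.array([.523,.1048,.036]); TIP=np.array([.0015,0,.0896])
def goal(off): return T+off*n-Rf.apply(TIP)
E
python3 - <<'E'
from h import *
print(goal(.03),goal(-.005),n); print(delta(goal(.05),Rf))
E
```

```text
[0.48417515 0.09699541 0.14886332] [0.4959412  0.09936063 0.11598528] [-0.33617283 -0.0675776   0.93937271]
(array([ 0.1104, -0.2499,  0.0593]), array([ -0.04, -20.22,  -0.03]))
```

drive_tool(
  plan=[
    [0.007,-0.0156,0.002,0,0,0,-1],
    [0.0138,-0.0312,0.004,0,0,0,-1],
    [0.0138,-0.0312,0.004,0,0,0,-1],
    [0.0138,-0.0312,0.004,0,0,0,-1],
    [0.0138,-0.0312,0.004,0,0,0,-1],
    [0.0138,-0.0312,0.004,0,0,0,-1],
    [0.0138,-0.0312,0.004,0,0,0,-1],
    [0.0138,-0.0312,0.004,0,0,0,-1],
    [0.007,-0.0156,0.002,0,0,0,-1],
    [0,0,0,0,0,0,-1],
  ],
)

```text
t: 12.25
tcp_pos: [0.4767, 0.0945, 0.1947]
tool_rot: [-0.097, 0.995, 0.0, -0.002]
force: [-0.2, 0.2, -1.0]
finger_gap: 0.223
gripper_force: 39.2
```

drive_tool(
  plan=[
    [0,0,0,0,-4,0,-1],
    [0,0,0,0,-4,0,-1],
    [0,0,0,0,-4,0,-1],
    [0,0,0,0,-4,0,-1],
    [0,0,0,0,-4.1,0,-1],
    [0,0,0,0,0,0,-1],
    [0,0,0,0,0,0,-1],
  ],
)

```text
t: 12.95
tcp_pos: [0.4783, 0.0969, 0.1957]
tool_rot: [-0.097, 0.98, 0.017, 0.173]
force: [0.5, 0.6, -1.1]
finger_gap: 0.223
gripper_force: 39.3
```

```bash
python3 - <<'E'
from h import *
import pickle
s=manip.sense(); print(s["tcp_pos"],s["force"],s["q"].round(2)); print(delta(goal(.03),Rf))
w=snap("wrist"); sc=snap("scene"); pickle.dump((w,sc),open("p6.pkl","wb"))
im=np.hstack([cv2.resize(sc["image"][120:320,200:340],None,fx=2.1,fy=2.1),w["image"][:,60:500]]); cv2.imwrite("pics/c6.png",im[:,:,::-1])
E
```

```text
[0.47831381 0.09687643 0.19573231] [ 0.45421151  0.64259315 -1.14892957] [-0.09  0.34  2.06  0.25  0.41 -2.07]
(array([ 0.0106, -0.0011,  0.046 ]), array([ 0.03, -0.05, -0.02]))
```

View pics/c6.png

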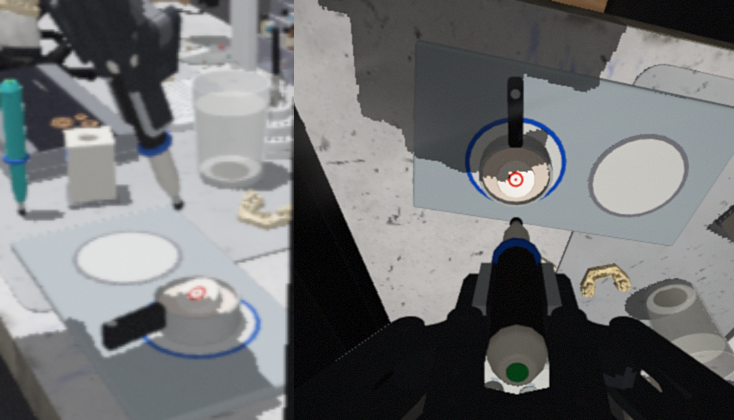

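Pen held tilted, tip at (516,222) in the wrist half, target at (515,180), pot in the ring. Approach to 30 mm.

drive_tool(
  plan=[
    [0.0036,-0.0004,0.015,0,0,0,-1],
    [0.0035,-0.0004,0.015,0,0,0,-1],
    [0.0035,-0.0003,0.016,0,0,0,-1],
    [0,0,0,0,0,0,-1],
    [0,0,0,0,0,0,-1],
  ],
)

```text
t: 13.55
tcp_pos: [0.4849, 0.0966, 0.1491]
tool_rot: [-0.097, 0.98, 0.017, 0.174]
force: [-1.0, -0.0, -1.0]
finger_gap: 0.224
gripper_force: 39.3
```

```bash
python3 - <<'E'
from h import *
s=manip.sense(); print(s["force"]); print(delta(goal(.008),Rf),delta(goal(-.005),Rf))
w=snap("wrist"); M=np.array(w["mount"]); I=w["image"];hsv=cv2.cvtColor(I,cv2.COLOR_RGB2HSV).astype(int);H,S,V=hsv[...,0],hsv[...,1],hsv[...,2]
m=(((H<8)|(H>170))&(S>110)&(V>60)).astype(np.uint8); m[:,:230]=0;m[:,340:]=0
nn,l,st,ce=cv2.connectedComponentsWithStats(m)
def tool(u,v,z):
    r=M[:3,:3]@np.array([(u-w["cx"])/w["f"],-(v-w["cy"])/w["f"],-1]); return M[:3,3]+r*(z-M[2,3])/r[2]
for i in range(1,nn):
    if st[i][4]>10:
        c=st[i][:2]+(st[i][2:4]-1)/2; print(st[i],"target in tool",tool(*c,.0896+.03).round(4),"z depth pt",[tool(*c,z)[0].round(4) for z in(.115,.125)])
o=V[205:240,265:305]; 
for r in range(212,230): print(r,V[r,270:298])
save(w,"c7.png",(200,130,370,260),4)
E
```

```text
[-0.98080983 -0.02891316 -1.02287237]
(array([0.0007, 0.0005, 0.022 ]), array([ 0.01,  0.03, -0.02])) (array([0.0007, 0.0005, 0.035 ]), array([ 0.01,  0.03, -0.02]))
[275 197  18  17 124] target in tool [0.0031 0.0015 0.1196] z depth pt [np.float64(0.0046), np.float64(0.0014)]
212 [237 239 239 239 239 240 239 238 233 231 231 232 233 232 232 233 232 232
 233 236 241 242 243 243 243 243 243 244]
213 [238 238 240 240 239 240 241 239 238 235 233 233 232 233 232 233 234 236
 238 241 243 242 242 242 242 243 244 243]
214 [238 237 239 239 239 239 239 240 240 239 239 239 237 236 237 238 239 241
 242 243 242 242 242 241 243 242 243 243]
215 [238 238 238 238 239 240 239 241 242 244 245 247 246 244 244 244 242 243
 242 242 241 241 242 242 243 242 242 242]
216 [237 237 238 239 239 239 240 242 244 242 243 244 245 244 242 245 245 243
 242 241 241 241 242 241 242 242 241 243]
217 [237 237 238 238 238 240 242 245 229 170 128 118 121 123 152 209 243 245
 244 242 242 241 241 241 241 242 242 243]
218 [238 237 237 238 239 242 244 225 143  53  16   7   0   6  39 106 185 242
 246 241 241 242 240 242 242 24
[... 591 characters left out ...]
9 225 221 222]
224 [230 227 228 228 222 151  57  46  72  78  81  82  84  81  78  77  64  49
 144 244 241 234 229 227 224 222 224 224]
225 [226 226 230 231 230 190  99  66  83  82  82  82  81  83  83  84  75  79
 139 218 232 229 224 224 225 226 221 216]
226 [189 200 216 225 216 166  96  77  82  84  82  82  83  82  83  84  78  82
 111 172 215 225 220 217 211 205 186 159]
227 [113 120 143 163 152 106  79  79  82  84  84  82  84  82  80  81  80  79
  86 116 162 188 183 159 131 118 106  95]
228 [ 89  85  89  98  93  79  79  78  81  81  81  84  84  84  83  83  79  77
  77  79  98 107 106  93  81  76  73  77]
229 [77 83 82 78 80 79 83 83 81 82 81 82 82 83 85 81 82 84 80 79 75 75 77 76
 81 79 80 76]
```

View pics/c7.png

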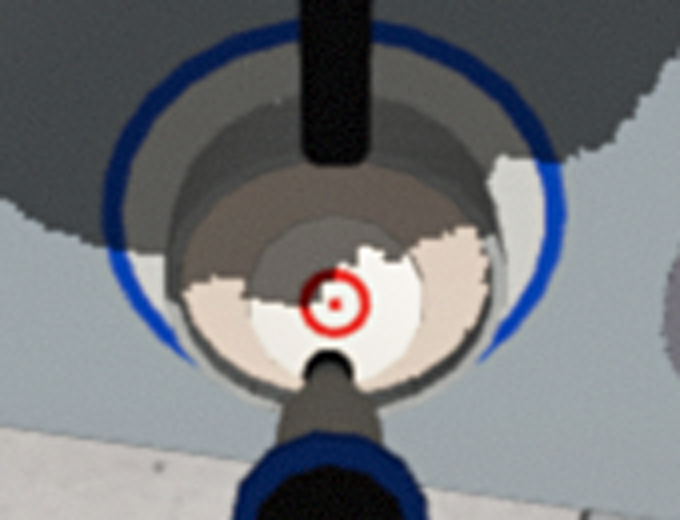

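Target at (335,303) and tip at (330,370) in the 4x crop: on line, within a millimetre. Press in slowly.

drive_tool(
  plan=[
    [0.0005,0.0006,0.01,0,0,0,-1],
    [0,0,0.01,0,0,0,-1],
    [0,0,0.003,0,0,0,-1],
    [0,0,0,0,0,0,-1],
    [0,0,0,0,0,0,-1],
  ],
)

```text
t: 14.1
tcp_pos: [0.4916, 0.0985, 0.128]
tool_rot: [-0.097, 0.98, 0.017, 0.174]
force: [-0.3, -0.0, -0.9]
finger_gap: 0.223
gripper_force: 39.3
```

drive_tool(
  plan=[
    [0,0,0.002,0,0,0,-1],
    [0,0,0.002,0,0,0,-1],
    [0,0,0.002,0,0,0,-1],
    [0,0,0.001,0,0,0,-1],
    [0,0,0,0,0,0,-1],
    [0,0,0,0,0,0,-1],
  ],
)

```text
t: 14.7
tcp_pos: [0.4938, 0.099, 0.1208]
tool_rot: [-0.097, 0.98, 0.017, 0.174]
force: [0.4, -0.1, -0.3]
finger_gap: 0.222
gripper_force: 39.3
```

```bash
python3 - <<'E'
from h import *
s=manip.sense(); print(s["force"],s["force"]@n); print(delta(goal(0),Rf),delta(goal(-.005),Rf))
E
```

```text
[ 0.40587659 -0.11481159 -0.26086102] -0.3737317191798832
(array([-0.0004, -0.    ,  0.0003]), array([-0.01,  0.04, -0.03])) (array([-0.0004, -0.    ,  0.0053]), array([-0.01,  0.04, -0.03]))
```

drive_tool(
  plan=[
    [0,0,0.001,0,0,0,-1],
    [0,0,0.001,0,0,0,-1],
    [0,0,0.001,0,0,0,-1],
    [0,0,0,0,0,0,-1],
    [0,0,0,0,0,0,-1],
    [0,0,0,0,0,0,-1],
  ],
)

```text
t: 15.3
tcp_pos: [0.4948, 0.0992, 0.118]
tool_rot: [-0.097, 0.98, 0.017, 0.174]
force: [-1.8, -0.1, 1.3]
finger_gap: 0.225
gripper_force: 39.3
```

```bash
python3 - <<'E'
from h import *
import pickle
F=[]
for i in range(8):
    w=snap("wrist"); s=manip.sense(); F.append(s["force"]@n)
print(np.round(F,2),np.mean(F)); print(delta(goal(0),Rf),delta(goal(-.005),Rf))
pickle.dump(w,open("w8.pkl","wb"))
save(w,"c8.png",(200,130,370,260),4)
E
```

```text
[0.39 0.16 0.19 1.28 0.77 1.24 1.46 1.29] 0.8467633536175679
(array([-0.0004, -0.0001, -0.0027]), array([-0.01,  0.05, -0.03])) (array([-0.0004, -0.0001,  0.0023]), array([-0.01,  0.05, -0.03]))
```

View pics/c8.png

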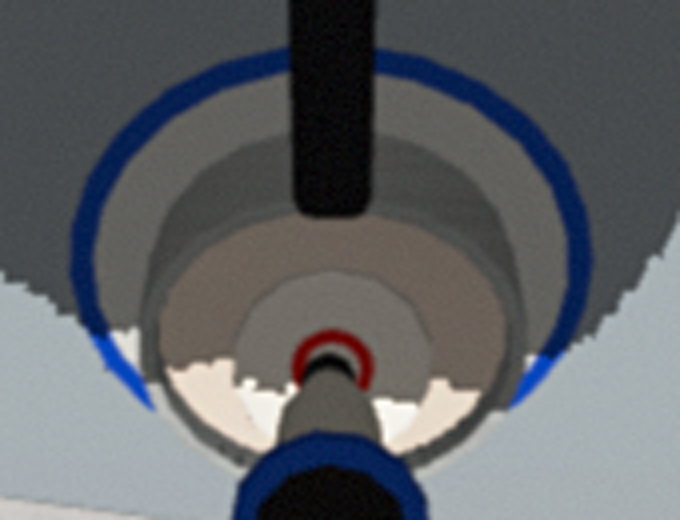

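Tip (330,375) sits in the middle of the red ring (333,368), already lightly pressed; 2 mm more.

drive_tool(
  plan=[
    [0,0,0.001,0,0,0,-1],
    [0,0,0.001,0,0,0,-1],
    [0,0,0,0,0,0,-1],
    [0,0,0,0,0,0,-1],
    [0,0,0,0,0,0,-1],
    [0,0,0,0,0,0,-1],
    [0,0,0,0,0,0,-1],
    [0,0,0,0,0,0,-1],
  ],
)

```text
t: 16.5
tcp_pos: [0.4955, 0.0993, 0.1162]
tool_rot: [-0.097, 0.98, 0.017, 0.174]
force: [-0.2, -0.4, 1.2]
finger_gap: 0.221
gripper_force: 39.3
```

```bash
python3 - <<'E'
from h import *
F=[]
for i in range(8):
    w=snap("wrist"); s=manip.sense(); F.append(s["force"]@n)
print(np.round(F,2),np.mean(F)+.85,s["gripper_force"],s["t"]); print(delta(goal(-.005),Rf))
hsv=cv2.cvtColor(w["image"],cv2.COLOR_RGB2HSV).astype(int);H,S,V=hsv[...,0],hsv[...,1],hsv[...,2]
m=((H<8)|(H>170))&(S>110)&(V>50); m[:200]=0;m[240:]=0;m[:,:265]=0;m[:,305:]=0
ys,xs=np.nonzero(m);print("red box",xs.min(),xs.max(),ys.min(),ys.max())
m=(H>105)&(H<130)&(S>120)&(V>40);m[240:]=0
ys,xs=np.nonzero(m);print("blue ring box",xs.min(),xs.max(),ys.min(),"earlier 218..347")
E
```

```text
[1.69 1.4  2.19 1.05 1.57 2.23 1.75 1.41] 2.510619228196532 39.30393397808075 16.9
(array([-0.0004, -0.    ,  0.0003]), array([-0.01,  0.04, -0.03]))
red box 273 293 213 227
blue ring box 217 348 142 earlier 218..347
```

Pushing with about 2.5 N, which is half way in; everything is at rest. Handing in.

```bash
python3 -c "
from station import manip
print(manip.sign_off())"
```

```text
the job is handed in; nothing more can be done
None
```

The job is handed in, with no verdict returned: my last readings showed the pot released inside the blue ring, and the pen held square on the red target with about 2.5 N, so its spring tip is about half way in.

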